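# Take a spare-jaw pack off the hook rack and stand it in the caddy

### The job

Take the yellow hang pack off its wire prong on the bench hook rack: draw it along the prong and lift its top over the upturned tip as it slides off, going gently so that the hang hole is never forced against the wire. Then lower it gently into the empty front bay of the blue caddy, standing upright on the bay's floor with its hang hole up, and let go. Leave the other two packs, the red jar and the brush where they are.

Things in the scene. Friction and masses are not known exactly. Their poses are not given: they have to be found in the camera images.
- yellow_pack_center (a point): centre of the pack to move: yellow, upright, 56 wide (its y) x 110 high (z), 220-400 g, steel parts inside. A plate 4 thick (x) over the full 56 x 110; from 6 to 62 above its lower edge a box 46 wide bulges 11 to each side (x), with light windows. The top 38 is bare plate: take it from above by its side edges, 56 apart. Site at half height (55 above the lower edge), mid thickness.
- yellow_pack_hole (a point): centre of the yellow pack's hang hole, 13 x 13 square, straight through the plate along x; 38.5 above the pack's centre, 10 of plate left above it. Hanging, its upper edge rests on the wire, pack and rack axes parallel. Force of wire on pack must stay under 10 N (the hole tears). Held plumb, the hole has only 1.4 to 6 play up and down on the upturn.
- rack: fixed grey bench hook rack; origin: centre of the underside of its base plate (210 x, 230 y, 8 high). Posts and a 12 thick crossbar at x +90, top at 186. From the bar two prongs of 5 mm round wire point to the rack's -x (to the robot) at y +60 and -60. A pack hangs on each, which on which varies, 45 to 65 in front of the bar's axis.
- prong0_root (a point): where the centre line of the prong at the rack's y = +60 leaves the bar's axis, 180 above the bench, rack x = +90. The rear 70 of a prong (to rack x = +20) is straight and level. Its front 85 (rack x +20 to -65) is bent up or down by use, by 0.10 to 0.16 rad (8 to 14 at its end); from there the last 26 turn up to the tip. The wire does not yield.
- prong1_root (a point): the same for the prong at the rack's y = -60. On each prong the upturn makes 23 to 37 degrees with the front part and ends in a rounded red tip at rack x -82 to -90, from 8 below to 33 above the level of the rear part. Bend and upturn differ by prong and start and are not measured: feel (or see) them.
- caddy: fixed blue parts caddy with two open bays, one behind the other; origin at the centre of its underside; 84 deep (x), 76 wide (y), 55 high, outer walls 4, rib between the bays 14, floor 5. The front (-x) bay is empty, the rear one holds the green pack. Its yaw differs from the rack's.
- front_bay (a point): centre of the floor of the empty front bay, 5 above the bench, 22.5 from the caddy's centre to its -x; axes as the caddy's. The bay is 31 (x) by 68 (y) inside and 50 deep below its rim. The pack stands in it with its width along y, lower edge on the floor.
- grey_pack_center (a point): centre of the light grey hang pack on the rack's other prong, same size and build; to be left hanging
- green_pack_center (a point): centre of the green hang pack that stands in the caddy's rear bay, same size; to be left alone
- red_jar: red plastic jar, 60 diameter, 60 high, standing on the bench; origin at the centre of its underside
- brush: small dusting brush, 190 long, lying on the bench behind the rack's and caddy's row; origin under its middle
Not all that is in view belongs to the job. Of the things shaped like the part that bears yellow_pack_center, the yellow one is meant. What is shaped like the caddy but brown is not meant.

How it is judged (in metres and radians):
On the way:
1. the yellow pack has been drawn off its prong, past or above the upturned tip, upright and clear of the rack ((x of yellow_pack_hole in the frame of rack below -0.1 m or height (world z) of yellow_pack_hole above 0.235 m) and height (world z) of yellow_pack_hole above 0.16 m and contact force between yellow_pack and rack below 0.05 N and angle between yellow_pack_center's own z axis and vertical below 0.8 rad), for 0.1 s.
At the end, for the whole second after the job is handed in: The yellow pack stands at rest and let go on the front bay's floor (within 5 mm), within 12 mm of the bay's centre, hole up, within 0.2 rad of upright. The grey pack hangs on its prong and the green one is in its bay (within 15 mm of their starts); jar and brush within 20 mm of theirs (horizontal distance between yellow_pack_center and front_bay below 0.012 m and height (world z) of yellow_pack_center between 0.055 and 0.065 m and angle between yellow_pack_center's own z axis and vertical below 0.2 rad and linear speed of yellow_pack below 0.02 m/s and distance of each of grey_pack_center, green_pack_center from where it was at the start of the episode below 0.015 m and distance of each of red_jar, brush from where it was at the start of the episode below 0.02 m); the robot touches nothing.
It fails at once if the yellow pack is forced against the prong or rack (10 N or more) (contact force between yellow_pack and rack above 10 N).
It fails at once if the yellow pack is rammed or dropped into the caddy (25 N or more) (contact force between yellow_pack and caddy above 25 N).
It fails at once if the light grey pack is knocked about or taken off its prong (moved by 40 mm) (distance of grey_pack_center from where it was at the start of the episode above 0.04 m).
It fails at once if the green pack is lifted or pushed out of its bay (moved by 30 mm) (distance of green_pack_center from where it was at the start of the episode above 0.03 m).
It fails at once if the red jar or the brush is knocked away (moved by 40 mm) (distance of any of red_jar, brush from where it was at the start of the episode above 0.04 m).
It also fails if it takes over 70 s, if anything falls off the work surface, if the arm or the gripper's body presses on something with over 40 N, if the wrist force passes 120 N, or if a joint passes its speed limit or range.

### The arm

A 6-joint arm with a two-finger parallel gripper is mounted at the origin on the work surface. World frame = base frame: x ahead of the robot, y to its left, z up, the work surface at z = 0. Lengths are in mm, angles in rad, forces in N, time in s.
With the tool pointing down it reaches from about 300 to 875 mm from the base axis. Payload 6.4 kg.
Tool frame: the origin (TCP) lies between the finger pads; the fingertips stand 19 mm ahead of it and the grasp point (between the pads) is the TCP; z points along the fingers, y is the line along which they close (so a half turn about z gives the same grasp; the last joint's range is limited). The gripper opens to 85 mm and grips with 20 to 120 N. Pads are 22 mm wide; open, the fingers measure 114 mm over their backs; the gripper's body (76 mm by 85 mm) begins 54 mm behind the grasp point. The pads swing forward as they close: fully open they stand 13 mm farther back than shut.
Start: joints at [-1.537, 0.181, 1.607, -0, 1.354, -0.206], TCP at [136.583, -558.557, 250.288] pointing down, gripper open.
Joint ranges: [-2.99, 2.99], [-0.89, 2.07], [0.3, 2.58], [-1.14, 4.28], [0, 2.63], [-3.12, 3.12]. Speed limits (rad/s): [2.57, 2.57, 3.01, 3.14, 3.14, 3.14].

### API

Orientations are given as a unit quaternion [x, y, z, w].
In Python, from station import bot gives the robot as it stands.
- The arm moves only by the tool jog_arm, never from a script. Its arguments are lists of equal length, an entry for each row: "jaw": the closure, from -1 (fully open) to 1 (shut); "xyz": the shift along the world's x, y, z each as a share of 10 cm, from -1 to 1, a list of three; "rot": the turn, a rotation vector about the world's x, y, z each as a share of 2 pi rad, from -1 to 1, a list of three. In form: {"jaw": [jaw, ...], "xyz": [[dx, dy, dz], ...], "rot": [[rx, ry, rz], ...]}. A call has 1 to 20 rows; each row is the pose to reach, as a shift and turn from the pose commanded when the call began, turning the shorter way round; what a row does not reach only later rows make up. A row lasts 1/12 s, in which the tool goes at most 41.7 mm and 7.16 degrees, less where a joint would pass 70% of its speed; a pose out of reach is approached as far as the arm can. A call with a number of a shift or a turn outside -1 to 1 is refused whole. A call with a gripper value outside its range is refused whole. The fingers move at their own pace and stop on an object; "force" is the grip in N (left out, the last holds). Time passes only in rows, so rows that repeat a pose let the fingers close. It gives the time, the measured TCP pose, the force, the opening and the grip force at its end, in the units of the state.
- bot.sense(): the state, without advancing time (a new reading comes with each control period).
- bot.get_image(name): name is "scene" or "top" or "wrist"; returns a dict with "pixels" (420x560x3 uint8, red, green, blue), "camera_matrix" (3x3 intrinsics, pixels), "k1" (the pictures are not rectified: a ray, as slopes to the right and down, at radius r is drawn at 1 + k1 r^2 times it, then the intrinsics apply), "T" (4x4, takes a point from camera to world coordinates); the wrist camera has in their place "tool_from_camera" (4x4, takes a point from camera to tool coordinates, whose origin is the TCP and whose axes are the flange's). Camera axes: x right, y down, z forward; pixel columns grow to the right and rows downward; lengths in mm; the calibration is good to about 2 mm. A picture is of the moment at which its call begins: read the wrist's pose just before it. There is no depth.
- bot.sign_off(): hands the job in; it is judged then, once.
The state is a dict: "clock": time; "joint_pos": joint angles; "joint_vel": joint speeds; "effort": joint torques, N m; "tool_pos": TCP position; "tcp_rot": TCP orientation; "contact_force": force on the tool from outside, world axes, zero at the start; "torque": the same for the moment, N m; "opening": finger opening in mm; "finger_force": force on a finger pad.
Only numpy, scipy, OpenCV 4.12 (cv2) and the standard library are available. Lean on these libraries where they do the work, as an engineer would, in place of code of your own. Each camera call takes 0.05 s, during which the arm holds its last target. There are 200 camera calls.

## Working session

There is one attempt and no reset: what is moved stays moved. The work goes in short steps, Python scripts to look and compute and a tool call to move; the robot and the scene stay as the last step left them, time stands still between calls to the robot, and variables do not carry over. Pictures are saved under pics/ and viewed, at most 10 in all, crops included, and the job is handed in when it is done.

Besides the shell and the picture viewer there is one more tool, called after "Call:" in YAML: its name, and indented under it one key for each argument. jog_arm: Moves the arm, as the interface text tells. Its arguments: {"type":"object","properties":{"jaw":{"type":"array"},"xyz":{"type":"array"},"rot":{"type":"array"},"force":{"type":"number"}},"required":["jaw","xyz","rot"]}

```bash
mkdir -p pics; cat > h.py <<'E'
import sys; sys.path.insert(0,'.')
import numpy as np, cv2
from scipy.spatial.transform import Rotation as R
from station import bot
def grab(n,f):
    s=bot.sense(); d=bot.get_image(n); cv2.imwrite(f'pics/{f}.png',d['pixels'][:,:,::-1])
    if n=='wrist':
        T=np.eye(4);T[:3,:3]=R.from_quat(s['tcp_rot']).as_matrix();T[:3,3]=s['tool_pos'];d['T']=T@np.array(d['tool_from_camera'])
    np.savez(f'pics/{f}.npz',**{k:np.array(v) for k,v in d.items()}); return d
def load(f): return dict(np.load(f'pics/{f}.npz'))
def ray(d,u,v):
    p=cv2.undistortPoints(np.array([[[u,v]]],float),d['camera_matrix'],np.array([float(d['k1']),0,0,0]))[0,0]
    r=d['T'][:3,:3]@np.array([p[0],p[1],1]); return d['T'][:3,3],r/np.linalg.norm(r)
def plane(d,u,v,z):
    o,r=ray(d,u,v); return o+r*(z-o[2])/r[2]
def tri(L):
    A=np.zeros((3,3));b=np.zeros(3);q=[]
    for d,u,v in L:
        o,r=ray(d,u,v);P=np.eye(3)-np.outer(r,r);A+=P;b+=P@o;q.append((o,P))
    x=np.linalg.solve(A,b); return x,[round(float(np.linalg.norm(P@(x-o))),1) for o,P in q]
def proj(d,X):
    c=np.linalg.inv(d['T'])@np.append(X,1); 
    return cv2.projectPoints(c[:3].reshape(1,1,3),np.zeros(3),np.zeros(3),d['camera_matrix'],np.array([float(d['k1']),0,0,0,0]))[0][0,0]
E
ls; python3 - <<'E'
from h import *
for n in('scene','top'):
    d=grab(n,n); print(n,d['T'].round(2),d['camera_matrix'],d['k1'])
print(bot.sense())
a,b=[cv2.imread(f'pics/{n}.png') for n in('scene','top')]
E
```

```text
h.py
pics
scene [[-7.70000e-01  5.00000e-01 -4.00000e-01  1.02175e+03]
 [ 6.40000e-01  6.10000e-01 -4.60000e-01  5.71530e+02]
 [ 1.00000e-02 -6.10000e-01 -7.90000e-01  1.01611e+03]
 [ 0.00000e+00  0.00000e+00  0.00000e+00  1.00000e+00]] [[468.64112117   0.         275.64523881]
 [  0.         468.64112117 211.29184261]
 [  0.           0.           1.        ]] -0.14870090314076978
top [[-0.0000e+00 -9.9000e-01  1.5000e-01  4.4515e+02]
 [-1.0000e+00 -1.0000e-02 -4.0000e-02  5.9640e+01]
 [ 4.0000e-02 -1.5000e-01 -9.9000e-01  8.9491e+02]
 [ 0.0000e+00  0.0000e+00  0.0000e+00  1.0000e+00]] [[384.32540157   0.         274.41732654]
 [  0.         384.32540157 205.11299421]
 [  0.           0.           1.        ]] -0.021524659542668377
{'clock': 0.1, 'joint_pos': array([-1.53731928e+00,  1.81464966e-01,  1.60789115e+00, -1.92056844e-05,
        1.35379195e+00, -2.06315246e-01]), 'joint_vel': array([-0.00120123, -0.00409209, -0.00258801, -0.00022181, -0.00096189,
        0.00213119]), 'effort': array([ 2.32147913e-04, -4.45876908e+01, -3.52238452e+01, -3.54831172e-04,
        4.07188709e-03, -5.85683608e-06]), 'tool_pos': array([ 136.55026437, -558.08001212,  249.48336522]), 'tcp_rot': array([ 9.92820515e-01,  1.19611122e-01,  5.77839635e-05, -7.75612534e-04]), 'contact_force': array([0.18777753, 0.47555356, 0.19971637]), 'torque': array([ 0.02847043, -0.02886599, -0.0478369 ]), 'finger_force': 0.0, 'opening': 85.31953287210058}
```

View pics/scene.png

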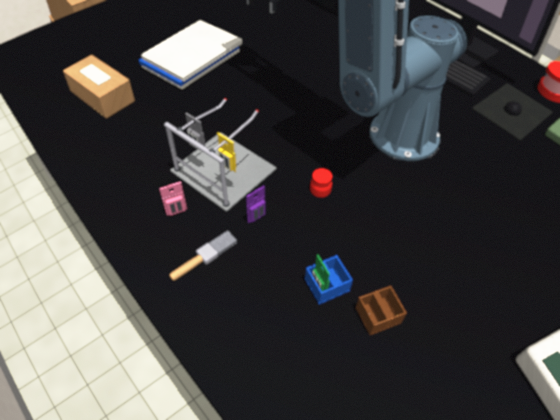

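View pics/top.png

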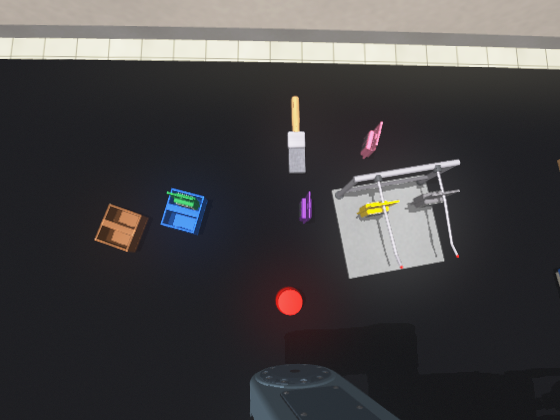

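The candidates are yellow (scene 227,150 / top 380,208), grey (192,130 / 435,197), green in the caddy, purple (256,205 / 306,207) and pink (173,198 / 372,140). I choose yellow, and check it in a close crop.

```bash
python3 - <<'E'
import cv2,numpy as np
a,b=[cv2.imread(f'pics/{n}.png') for n in('scene','top')]
A=cv2.resize(a[85:215,150:290],None,fx=2.85,fy=4.6,interpolation=cv2.INTER_CUBIC)
A=cv2.resize(a[90:210,160:280],(400,400),interpolation=cv2.INTER_CUBIC)
B=cv2.resize(b[155:285,330:460],(400,400),interpolation=cv2.INTER_CUBIC)
C=cv2.resize(b[180:240,155:215],(200,200),interpolation=cv2.INTER_CUBIC)
D=cv2.resize(a[250:310,300:360],(200,200),interpolation=cv2.INTER_CUBIC)
E=np.hstack([C,D,np.zeros((200,400,3),np.uint8)])
cv2.imwrite('pics/crop1.png',np.vstack([np.hstack([A,B]),E]))
E
```

```text
(no output)
```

View pics/crop1.png

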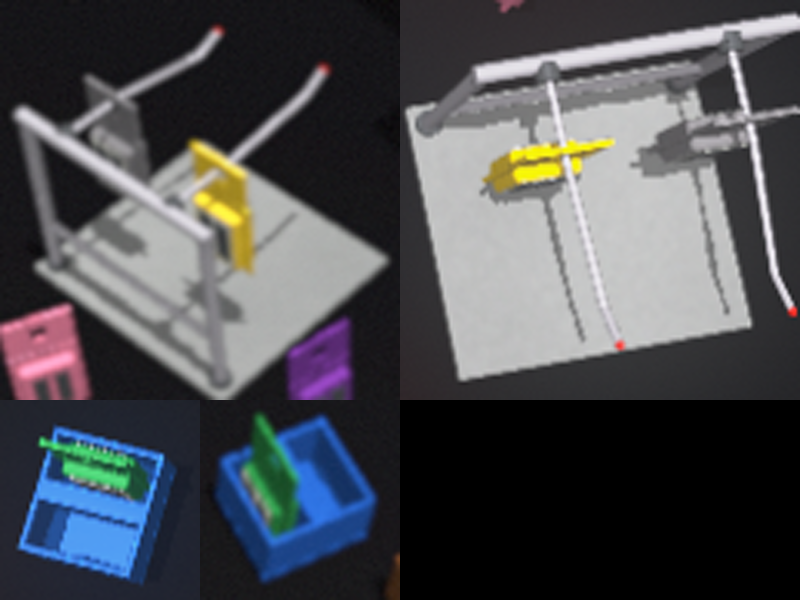

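```bash
python3 - <<'E'
from h import *
np.set_printoptions(precision=1,suppress=True)
t,s=load('top'),load('scene')
B=lambda x,y:(330+(x-400+.5)/3.077-.5,155+(y+.5)/3.077-.5); A=lambda x,y:(160+(x+.5)/3.333-.5,90+(y+.5)/3.333-.5)
C=lambda x,y:(155+(x+.5)/3.333-.5,180+(y-400+.5)/3.333-.5); D=lambda x,y:(300+(x-200+.5)/3.333-.5,250+(y-400+.5)/3.333-.5)
P=np.array([plane(t,*B(*p),8) for p in[(407,107),(460,380),(751,325),(697,85)]]);print(P[:,:2])
ex=(P[0]-P[1]);ey=(P[1]-P[2]);print('len',np.linalg.norm(ex[:2]),np.linalg.norm(ey[:2]),'yaw',np.arctan2(ex[1],ex[0]),np.arctan2(-ey[0],ey[1]),'ctr',(P[0]+P[2])/2)
print('tip',tri([(t,*B(620,345)),(s,*A(322,70))]))
print('knee',tri([(t,*B(608,318)),(s,*A(300,103))]))
print('root',plane(t,*B(549,72),180))
print('scene base corners',[plane(s,*A(*p),8)[:2] for p in[(388,260),(36,267)]])
print('pack top corners', tri([(t,*B(613,143)),(s,*A(192,142))]),)
Q=np.array([plane(t,*C(*p),55) for p in[(55,428),(20,548),(128,578),(164,457)]]);print(Q[:,:2],'ctr',Q.mean(0))
e=Q[0]-Q[1]+Q[3]-Q[2];f=Q[0]-Q[3]+Q[1]-Q[2];print(np.linalg.norm(e)/2,np.linalg.norm(f)/2,np.arctan2(e[1],e[0]),np.arctan2(-f[0],f[1]))
Q=np.array([plane(s,*D(*p),55) for p in[(217,457),(323,418),(375,490),(265,537)]]);print(Q[:,:2],'ctr',Q.mean(0))
E
```

```text
[[ 621.6 -108.3]
 [ 415.  -143.2]
 [ 455.1 -367.3]
 [ 640.7 -336.8]]
len 209.50781897124412 227.62461351736113 yaw 0.16754494596972022 0.1771651698014616 ctr [ 538.3 -237.8    8. ]
tip (array([ 441.3, -194.1,  202. ]), [0.2, 0.2])
knee (array([ 458.5, -199.5,  172.5]), [1.3, 1.3])
root [ 610.3 -165.8  180. ]
scene base corners [array([ 415.4, -139.7]), array([ 659.6, -329.6])]
pack top corners (array([ 563.5, -200. ,  192.1]), [0.2, 0.2])
[[613.  258. ]
 [533.  277.5]
 [513.6 206.7]
 [593.9 185.5]] ctr [563.4 231.9  55. ]
82.68236134721003 74.22977981461295 -0.24844733391482632 -0.26228890290286094
[[595.2 182.3]
 [513.7 207. ]
 [527.  273.9]
 [612.4 251.4]] ctr [562.1 228.7  55. ]
```

Yellow hangs on prong0, the one at rack +y. Next I want a close side view of that prong from the wrist camera.

```bash
python3 - <<'E'
from h import *
np.set_printoptions(precision=3,suppress=True)
d=grab('wrist','w0');print(d['tool_from_camera'],d['camera_matrix'],d['k1'],d['T'])
E
```

```text
[[   0.      -0.948   -0.319   82.069]
 [   1.       0.       0.       1.065]
 [  -0.      -0.319    0.948 -124.109]
 [   0.       0.       0.       1.   ]] [[368.848   0.    283.225]
 [  0.    368.848 214.521]
 [  0.      0.      1.   ]] 0.0032742943034250963 [[   0.238   -0.921   -0.31   216.533]
 [  -0.971   -0.226   -0.075 -539.815]
 [  -0.001    0.319   -0.948  373.615]
 [   0.       0.       0.       1.   ]]
```

Call:
jog_arm:
  jaw: [-1,-1,-1,-1,-1]
  xyz:
    - [0.25,0.5,0.4]
    - [0.5,1,0.8]
    - [0.5,1,0.8]
    - [0.5,1,0.8]
    - [0.5,1,0.8]
  rot:
    - [0,0,0.016]
    - [0,0,0.032]
    - [0,0,0.048]
    - [0,0,0.048]
    - [0,0,0.048]

```text
clock: 0.57
tool_pos: [188.0, -457.9, 333.1]
tcp_rot: [0.963, 0.268, -0.0, 0.003]
contact_force: [0.7, -0.1, -0.4]
opening: 85.6
finger_force: 0.0
```

Call:
jog_arm:
  jaw: [-1,-1,-1,-1,-1]
  xyz:
    - [0.3,0.33,0]
    - [0.6,0.66,0]
    - [0.9,1,0]
    - [0.9,1,0]
    - [0.9,1,0]
  rot:
    - [0,0,0.016]
    - [0,0,0.032]
    - [0,0,0.048]
    - [0,0,0.048]
    - [0,0,0.048]

```text
clock: 0.98
tool_pos: [277.7, -357.3, 329.3]
tcp_rot: [0.912, 0.41, 0.0, -0.001]
contact_force: [-0.5, -1.2, -0.1]
opening: 85.3
finger_force: 0.0
```

Call:
jog_arm:
  jaw: [-1,-1,-1,-1,-1]
  xyz:
    - [0.3,0.33,0]
    - [0.6,0.66,0]
    - [0.9,1,0]
    - [0.9,1,0]
    - [0.9,1,0]
  rot:
    - [0,0,0.016]
    - [0,0,0.032]
    - [0,0,0.048]
    - [0,0,0.048]
    - [0,0,0.048]

```text
clock: 1.4
tool_pos: [367.4, -258.2, 329.5]
tcp_rot: [0.841, 0.542, -0.0, -0.0]
contact_force: [-0.2, -0.6, -0.9]
opening: 85.3
finger_force: 0.0
```

Call:
jog_arm:
  jaw: [-1,-1,-1,-1,-1]
  xyz:
    - [0.3,0.33,0]
    - [0.6,0.66,0]
    - [0.8,1,0]
    - [0.8,1,0]
    - [0.8,1,0]
  rot:
    - [0,0,0.016]
    - [0,0,0.032]
    - [0,0,0.048]
    - [0,0,0.048]
    - [0,0,0.048]

```text
clock: 1.82
tool_pos: [446.9, -159.1, 329.5]
tcp_rot: [0.75, 0.662, -0.001, -0.0]
contact_force: [-0.2, -0.3, -0.1]
opening: 85.6
finger_force: 0.0
```

Call:
jog_arm:
  jaw: [-1,-1,-1,-1,-1]
  xyz:
    - [0.3,0.33,0]
    - [0.6,0.66,0]
    - [0.6,1,-0.3]
    - [0.6,1,-0.3]
    - [0.6,1,-0.3]
  rot:
    - [0,0,0.016]
    - [0,0,0.032]
    - [0,0,0.048]
    - [0,0,0.048]
    - [0,0,0.048]

```text
clock: 2.23
tool_pos: [505.3, -59.3, 297.6]
tcp_rot: [0.643, 0.766, -0.001, -0.002]
contact_force: [0.2, 0.0, -0.4]
opening: 85.8
finger_force: 0.0
```

Call:
jog_arm:
  jaw: [-1,-1,-1,-1,-1,-1,-1,-1]
  xyz:
    - [0,0.1,-0.2]
    - [0,0.1,-0.4]
    - [0,0.1,-0.6]
    - [0,0.1,-0.7]
    - [0,0.1,-0.7]
    - [0,0.1,-0.7]
    - [0,0.1,-0.7]
    - [0,0.1,-0.7]
  rot:
    - [-0.0985,-0.017,0]
    - [-0.0985,-0.017,0]
    - [-0.0985,-0.017,0]
    - [-0.0985,-0.017,0]
    - [-0.0985,-0.017,0]
    - [-0.0985,-0.017,0]
    - [-0.0985,-0.017,0]
    - [-0.0985,-0.017,0]

```text
clock: 2.9
tool_pos: [507.3, -50.3, 231.3]
tcp_rot: [0.612, 0.728, -0.199, 0.235]
contact_force: [-0.7, -0.9, -0.2]
opening: 85.7
finger_force: 0.0
```

```bash
python3 - <<'E'
from h import *
d=grab('wrist','w1'); s=bot.sense(); print(s['clock'],s['tool_pos'],s['joint_pos'],s['contact_force'])
E
```

```text
2.95 [507.49245548 -50.4272289  231.6956508 ] [ 0.0105756   0.0823425   1.88023838 -0.681895    1.16399741  0.11204087] [ 0.88254375  0.30602154 -0.03010658]
```

View pics/w1.png

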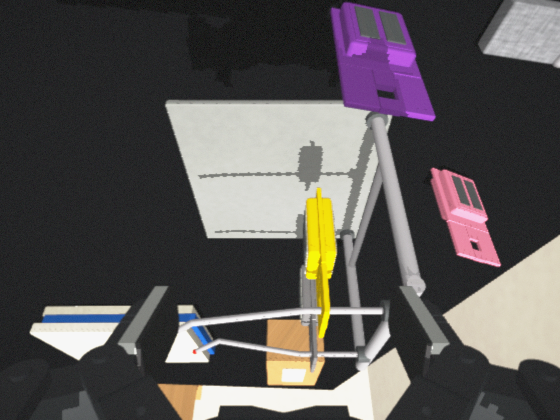

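The view is from the rack's +y side, with world up pointing down in the image. Yellow hangs at (320,260) on the nearer wire. That wire runs from its root (388,310) to (185,328) and bends upward, but the left finger hides the tip. I'll shift to see it.

Call:
jog_arm:
  jaw: [-1,-1,-1,-1]
  xyz:
    - [-0.3,0,0.2]
    - [-0.4,0,0.4]
    - [-0.4,0,0.4]
    - [-0.4,0,0.4]
  rot:
    - [0,0,0]
    - [0,0,0]
    - [0,0,0]
    - [0,0,0]

```text
clock: 3.28
tool_pos: [467.7, -49.9, 272.8]
tcp_rot: [0.612, 0.728, -0.198, 0.237]
contact_force: [-0.4, 0.4, 0.3]
opening: 85.2
finger_force: 0.0
```

```bash
python3 - <<'E'
from h import *
d=grab('wrist','w2')
p=d['pixels'][:,:,::-1]
cv2.imwrite('pics/w2c.png',cv2.resize(p[180:380,140:440],(800,533),interpolation=cv2.INTER_CUBIC))
E
```

```text
(no output)
```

View pics/w2c.png

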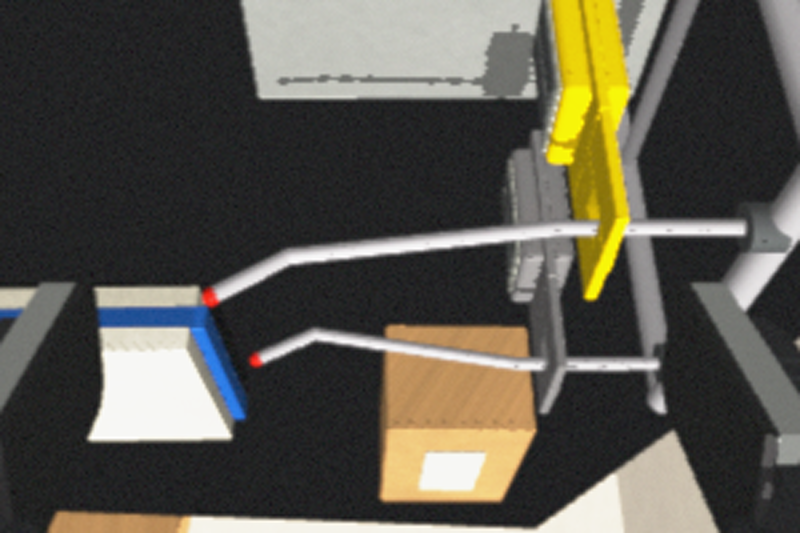

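Clear profile of yellow's wire in the crop: root (745,229), bend about (545,232), knee (291,257), tip (211,297). I'll fit it in the prong's vertical plane.

```bash
python3 - <<'E'
from h import *
np.set_printoptions(precision=2,suppress=True)
d=load('w2');im=d['pixels'].astype(int);g=im.max(2)
yaw=.172;c,s=np.cos(yaw),np.sin(yaw);O=np.array([538.3,-237.8,0]);X=np.array([c,s,0]);Y=np.array([-s,c,0])
def onplane(u,v,y=60):
    o,r=ray(d,u,v); return o+r*((O+y*Y-o)@Y)/(r@Y)
rk=lambda P:np.array([(P-O)@X,(P-O)@Y,P[2]])
f=lambda x,y:(140+(x+.5)/2.667-.5,180+(y+.5)/2.667-.5)
for n,p in dict(root=(760,228),knee=(291,257),tip=(211,297)).items(): print(n,rk(onplane(*f(*p))))
vx=[740,680,640,520,400,291,211];vy=[229,228,228,236,245,257,297]
rows=[]
for u in range(221,415,6):
    x=(u-140+.5)*2.667-.5
    if 565<x<640: continue
    vc=f(0,np.interp(x,vx[::-1],vy[::-1]))[1]; b=np.arange(int(vc)-7,int(vc)+9); w=np.clip(g[b,u]-70,0,None)
    rows.append(np.r_[u,(w*b).sum()/w.sum(),rk(onplane(u,(w*b).sum()/w.sum()))])
print(np.array(rows))
# pack top edge corners, near side (y~+60+28): crop (627,218)?bottom tip (595,297)
for p in[(627,218),(612,222),(595,299),(588,297)]: print(p, rk(onplane(*f(*p),y=88)),rk(onplane(*f(*p),y=32)))
E
```

```text
root [ 81.02  60.   181.45]
knee [-65.15  60.   191.18]
tip [-88.39  60.   204.25]
[[221.   290.52 -86.68  60.   203.81]
 [227.   287.04 -82.15  60.   200.82]
 [233.   283.98 -77.54  60.   198.18]
 [239.   280.89 -72.88  60.   195.47]
 [245.   277.77 -68.17  60.   192.72]
 [251.   276.06 -63.35  60.   191.19]
 [257.   275.23 -58.47  60.   190.46]
 [263.   274.62 -53.57  60.   189.92]
 [269.   274.14 -48.66  60.   189.49]
 [275.   273.37 -43.74  60.   188.81]
 [281.   272.77 -38.81  60.   188.27]
 [287.   272.14 -33.86  60.   187.7 ]
 [293.   271.51 -28.91  60.   187.13]
 [299.   270.9  -23.94  60.   186.59]
 [305.   270.18 -18.96  60.   185.93]
 [311.   269.57 -13.98  60.   185.38]
 [317.   269.07  -8.98  60.   184.94]
 [323.   268.29  -3.96  60.   184.22]
 [329.   267.62   1.06  60.   183.62]
 [335.   267.97   6.02  60.   183.94]
 [341.   267.5   11.04  60.   183.51]
 [347.   267.01  16.07  60.   183.07]
 [383.   266.95  46.02  60.   183.06]
 [389.   265.36  51.26  60.   181.59]
 [395.   265.38  56.26  60.   181.62]
 [401.   265.38  61.26  60.   181.62]
 [407.   265.37  66.27  60.   181.61]
 [413.   265.39  71.26  60.   181.64]]
(627, 218) [ 32.04  88.   192.85] [ 47.84  32.   162.91]
(612, 222) [ 27.63  88.   194.12] [ 42.42  32.   164.46]
(595, 299) [ 19.87  88.   217.29] [ 32.91  32.   192.89]
(588, 297) [ 18.06  88.   216.72] [ 30.69  32.   192.18]
```

Call:
jog_arm:
  jaw: [-1,-1,-1,-1,-1,-1,-1]
  xyz:
    - [0,0,0.3]
    - [0.3,0,0.3]
    - [0.6,-0.2,0.3]
    - [0.6,-0.5,0.3]
    - [0.6,-0.7,0.3]
    - [0.6,-0.7,0.3]
    - [0.6,-0.7,0.3]
  rot:
    - [0.0985,0.017,0]
    - [0.0985,0.017,0]
    - [0.0985,0.017,0]
    - [0.0985,0.017,0]
    - [0.0985,0.017,0]
    - [0.0985,0.017,0]
    - [0.0985,0.017,0]

```text
clock: 3.92
tool_pos: [526.5, -123.0, 299.4]
tcp_rot: [0.645, 0.764, -0.0, -0.001]
contact_force: [0.4, 0.4, -0.5]
opening: 85.4
finger_force: 0.0
```

Call:
jog_arm:
  jaw: [-1,-1,-1,-1,-1,-1,-1,-1,-1,-1,-1,-1,-1,-1,-1,-1]
  xyz:
    - [0.31,-0.53,0]
    - [0.31,-0.53,0]
    - [0.31,-0.53,0]
    - [0.31,-0.53,0]
    - [0.31,-0.53,0]
    - [0.31,-0.53,0]
    - [0.31,-0.53,0]
    - [0.31,-0.53,0]
    - [0.31,-0.53,0]
    - [0.31,-0.53,0]
    - [0.31,-0.53,0]
    - [0.31,-0.53,0]
    - [0.31,-0.53,0]
    - [0.31,-0.53,0]
    - [0.31,-0.53,0]
    - [0.31,-0.53,0]
  rot:
    - [0,0,-0.25]
    - [0,0,-0.25]
    - [0,0,-0.25]
    - [0,0,-0.25]
    - [0,0,-0.25]
    - [0,0,-0.25]
    - [0,0,-0.25]
    - [0,0,-0.25]
    - [0,0,-0.25]
    - [0,0,-0.25]
    - [0,0,-0.25]
    - [0,0,-0.25]
    - [0,0,-0.25]
    - [0,0,-0.25]
    - [0,0,-0.25]
    - [0,0,-0.25]

```text
clock: 5.25
tool_pos: [557.7, -170.7, 300.0]
tcp_rot: [0.996, 0.09, -0.0, 0.0]
contact_force: [-0.4, 0.1, -0.1]
opening: 85.4
finger_force: 0.0
```

```bash
python3 - <<'E'
from h import *
np.set_printoptions(precision=3,suppress=True)
d=grab('wrist','w3'); s=bot.sense(); M=R.from_quat(s['tcp_rot']).as_matrix()
print(s['clock'],s['tool_pos'],s['joint_pos'],s['contact_force'],M)
m=cv2.inRange(cv2.cvtColor(d['pixels'],cv2.COLOR_RGB2HSV),(20,120,80),(35,255,255))
v,u=np.nonzero(m);print('yellow',u.min(),u.max(),v.min(),v.max())
E
```

```text
5.3 [ 557.646 -170.919  300.126] [-0.501  0.162  1.528 -0.     1.452  0.891] [0.83  0.694 0.268] [[ 0.984  0.179 -0.   ]
 [ 0.179 -0.984 -0.   ]
 [-0.     0.    -1.   ]]
yellow 246 328 172 222
```

View pics/w3.png

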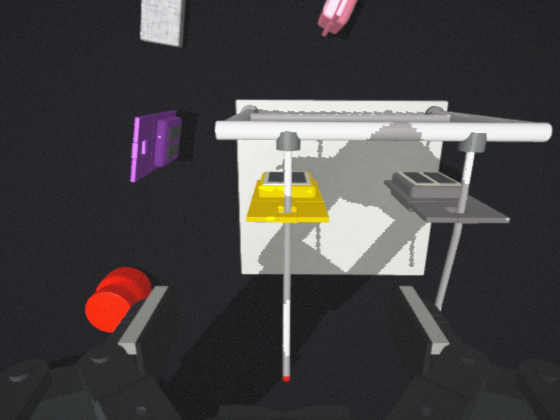

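The grey bar lies level at v≈131, so yaw matches. The yellow pack's top edge runs from (247,220) to (328,220), with its wire in the middle at u=288 and the tip at (286,378). I'll compute the offsets.

```bash
python3 - <<'E'
from h import *
np.set_printoptions(precision=2,suppress=True)
d=load('w3')
a,b=plane(d,246.5,220.5,192.5),plane(d,329,220.5,192.5);print(a,b,np.linalg.norm(a-b),'mid',(a+b)/2,'yaw',np.arctan2(a[0]-b[0],-(a[1]-b[1]))*-1)
r1,r2=plane(d,220,131,186),plane(d,547,131.5,186);e=r1-r2;print('bar yaw',np.arctan2(-e[0],e[1]))
print('tip',plane(d,286.5,378,202.5),'wire',plane(d,288,250,183))
E
```

```text
[ 553.48 -147.78  192.5 ] [ 563.35 -201.85  192.5 ] 54.95970102023069 mid [ 558.41 -174.81  192.5 ] yaw 2.9610287029722677
bar yaw 0.17878102799589712
tip [ 439.41 -195.97  202.5 ] wire [ 533.22 -179.82  183.  ]
```

Call:
jog_arm:
  jaw: [-1,-1,-1,-1,-1]
  xyz:
    - [0.02,-0.035,-0.2]
    - [0.02,-0.035,-0.5]
    - [0.02,-0.035,-0.8]
    - [0.02,-0.035,-0.8]
    - [0.02,-0.035,-0.8]
  rot:
    - [0,0,0]
    - [0,0,0]
    - [0,0,0]
    - [0,0,0]
    - [0,0,0]

```text
clock: 5.72
tool_pos: [558.5, -174.4, 218.9]
tcp_rot: [0.996, 0.089, -0.002, -0.001]
contact_force: [0.6, -0.2, 0.7]
opening: 85.0
finger_force: 0.0
```

Call:
jog_arm:
  jaw: [-1,-1,-1,-1,-1,-1]
  xyz:
    - [0,0,-0.12]
    - [0,0,-0.24]
    - [0,0,-0.36]
    - [0,0,-0.46]
    - [0,0,-0.46]
    - [0,0,-0.46]
  rot:
    - [0,0,0]
    - [0,0,0]
    - [0,0,0]
    - [0,0,0]
    - [0,0,0]
    - [0,0,0]

```text
clock: 6.22
tool_pos: [559.1, -174.8, 173.4]
tcp_rot: [0.996, 0.088, -0.001, -0.001]
contact_force: [0.6, -0.1, 0.5]
opening: 85.1
finger_force: 0.0
```

```bash
python3 - <<'E'
from h import *
d=grab('wrist','w4'); s=bot.sense(); print(s['clock'],s['tool_pos'],s['contact_force'])
E
```

```text
6.2667 [ 559.61187023 -175.08315563  174.22187816] [ 0.02211636  0.0864277  -0.16290401]
```

View pics/w4.png

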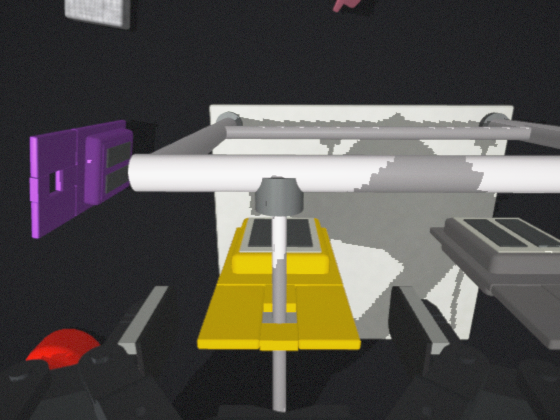

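The pack's top edge (199–359 at v 345) is centred between the pads (mid u 283). Closing.

Call:
jog_arm:
  jaw: [-0.2,0,0.2,0.4,0.6,1,1,1,1,1]
  xyz:
    - [0,0,0]
    - [0,0,0]
    - [0,0,0]
    - [0,0,0]
    - [0,0,0]
    - [0,0,0]
    - [0,0,0]
    - [0,0,0]
    - [0,0,0]
    - [0,0,0]
  rot:
    - [0,0,0]
    - [0,0,0]
    - [0,0,0]
    - [0,0,0]
    - [0,0,0]
    - [0,0,0]
    - [0,0,0]
    - [0,0,0]
    - [0,0,0]
    - [0,0,0]
  force: 45

```text
clock: 7.1
tool_pos: [560.3, -175.0, 175.3]
tcp_rot: [0.996, 0.088, 0.001, 0.0]
contact_force: [0.5, 3.3, 5.9]
opening: 54.7
finger_force: 46.9
```

Call:
jog_arm:
  jaw: [1,1,1,1]
  xyz:
    - [0,0,0.005]
    - [0,0,0.01]
    - [0,0,0.01]
    - [0,0,0.01]
  rot:
    - [0,0,0]
    - [0,0,0]
    - [0,0,0]
    - [0,0,0]

```text
clock: 7.43
tool_pos: [560.0, -175.1, 175.5]
tcp_rot: [0.996, 0.088, 0.0, 0.0]
contact_force: [3.3, 0.8, 2.5]
opening: 55.0
finger_force: 47.1
```

Call:
jog_arm:
  jaw: [1,1,1,1,1,1]
  xyz:
    - [0,0,0.01]
    - [0,0,0.02]
    - [0,0,0.02]
    - [0,0,0.02]
    - [0,0,0.02]
    - [0,0,0.02]
  rot:
    - [0,0,0]
    - [0,0,0]
    - [0,0,0]
    - [0,0,0]
    - [0,0,0]
    - [0,0,0]

```text
clock: 7.93
tool_pos: [559.2, -175.0, 176.8]
tcp_rot: [0.996, 0.088, -0.0, -0.0]
contact_force: [0.6, -0.4, -2.9]
opening: 54.8
finger_force: 47.9
```

```bash
python3 - <<'E'
from h import *
np.set_printoptions(precision=2,suppress=True)
for i in range(4):
    grab('wrist','w5'); s=bot.sense(); print(s['tool_pos'],s['contact_force'],s['torque'])
E
```

```text
[ 559.3  -175.03  176.93] [-0.09 -0.37 -2.97] [ 0.04 -0.01 -0.  ]
[ 559.4  -175.04  177.06] [ 0.23  0.55 -3.72] [0.05 0.02 0.02]
[ 559.46 -175.02  177.11] [-0.88  0.74 -3.68] [-0.01 -0.01  0.06]
[ 559.49 -175.04  177.16] [ 0.29  0.41 -3.05] [-0.02  0.02  0.02]
```

The pack is free of the wire, with about 3.3 N of weight on the wrist. I'll centre the hole on the wire and draw.

Call:
jog_arm:
  jaw: [1,1,1,1,1,1,1,1,1,1,1,1,1,1,1,1]
  xyz:
    - [0,0,0.012]
    - [0,0,0.024]
    - [0,0,0.035]
    - [0,0,0.035]
    - [-0.039,-0.007,0.035]
    - [-0.079,-0.014,0.035]
    - [-0.113,-0.02,0.035]
    - [-0.157,-0.028,0.04]
    - [-0.197,-0.035,0.0445]
    - [-0.236,-0.042,0.049]
    - [-0.276,-0.05,0.0535]
    - [-0.315,-0.057,0.058]
    - [-0.354,-0.064,0.0625]
    - [-0.394,-0.071,0.067]
    - [-0.394,-0.071,0.067]
    - [-0.394,-0.071,0.067]
  rot:
    - [0,0,0]
    - [0,0,0]
    - [0,0,0]
    - [0,0,0]
    - [0,0,0]
    - [0,0,0]
    - [0,0,0]
    - [0,0,0]
    - [0,0,0]
    - [0,0,0]
    - [0,0,0]
    - [0,0,0]
    - [0,0,0]
    - [0,0,0]
    - [0,0,0]
    - [0,0,0]

```text
clock: 9.47
tool_pos: [520.1, -182.2, 184.1]
tcp_rot: [0.996, 0.088, 0.0, 0.0]
contact_force: [-0.3, 0.6, -2.2]
opening: 54.8
finger_force: 47.9
```

```bash
python3 - <<'E'
from h import *
np.set_printoptions(precision=2,suppress=True)
for i in range(3):
    grab('wrist','w6'); s=bot.sense(); print(s['tool_pos'],s['contact_force'],s['torque'])
cv2.imwrite('pics/w6c.png',cv2.imread('pics/w6.png')[200:420,150:430])
E
```

```text
[ 520.26 -182.24  184.13] [-0.48  0.24 -3.51] [ 0.04 -0.07  0.03]
[ 520.33 -182.2   184.08] [-0.11  0.53 -3.21] [ 0.02 -0.03  0.04]
[ 520.36 -182.15  184.04] [ 0.58 -0.16 -3.21] [-0.01 -0.01  0.04]
```

View pics/w6c.png

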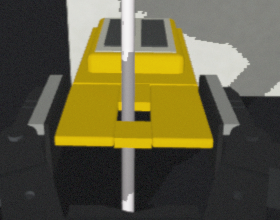

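The wire passes through the hole (crop u 127 against hole 117–150), about 2 mm to the hole's +y side. I'll shift 1.5 mm to +y on the way to the knee.

Call:
jog_arm:
  jaw: [1,1,1,1,1,1,1,1,1,1,1,1,1,1,1]
  xyz:
    - [-0.01,0.008,0]
    - [-0.042,0.008,0.0045]
    - [-0.081,0.001,0.009]
    - [-0.12,-0.006,0.0135]
    - [-0.16,-0.013,0.018]
    - [-0.199,-0.02,0.0225]
    - [-0.238,-0.027,0.027]
    - [-0.278,-0.034,0.0315]
    - [-0.317,-0.041,0.036]
    - [-0.356,-0.049,0.04]
    - [-0.396,-0.056,0.045]
    - [-0.435,-0.063,0.0495]
    - [-0.474,-0.07,0.054]
    - [-0.505,-0.075,0.0575]
    - [-0.505,-0.075,0.0575]
  rot:
    - [0,0,0]
    - [0,0,0]
    - [0,0,0]
    - [0,0,0]
    - [0,0,0]
    - [0,0,0]
    - [0,0,0]
    - [0,0,0]
    - [0,0,0]
    - [0,0,0]
    - [0,0,0]
    - [0,0,0]
    - [0,0,0]
    - [0,0,0]
    - [0,0,0]

```text
clock: 10.87
tool_pos: [469.1, -189.8, 189.8]
tcp_rot: [0.996, 0.088, -0.0, 0.0]
contact_force: [-1.1, -0.0, -3.3]
opening: 55.0
finger_force: 47.9
```

```bash
python3 - <<'E'
from h import *
np.set_printoptions(precision=2,suppress=True)
for i in range(3):
    grab('wrist','w7'); s=bot.sense(); print(s['tool_pos'],s['contact_force'],s['torque'])
cv2.imwrite('pics/w7c.png',cv2.imread('pics/w7.png')[200:420,150:430])
E
```

```text
[ 469.5  -189.75  189.86] [ 1.08 -0.31 -3.23] [0.02 0.   0.03]
[ 469.7  -189.75  189.86] [ 0.89  0.32 -3.08] [ 0.06 -0.03  0.  ]
[ 469.78 -189.69  189.82] [-0.18 -0.88 -2.68] [-0.01  0.01  0.03]
```

View pics/w7c.png

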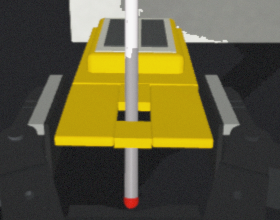

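The wire is centred and the red tip is just ahead. Now up the upturn.

Call:
jog_arm:
  jaw: [1,1,1,1,1,1,1,1]
  xyz:
    - [-0.03,-0.005,0.003]
    - [-0.052,-0.009,0.006]
    - [-0.069,-0.0125,0.0155]
    - [-0.089,-0.016,0.0265]
    - [-0.108,-0.0195,0.0375]
    - [-0.128,-0.023,0.0485]
    - [-0.138,-0.025,0.054]
    - [-0.138,-0.025,0.054]
  rot:
    - [0,0,0]
    - [0,0,0]
    - [0,0,0]
    - [0,0,0]
    - [0,0,0]
    - [0,0,0]
    - [0,0,0]
    - [0,0,0]

```text
clock: 11.68
tool_pos: [455.8, -192.3, 195.4]
tcp_rot: [0.996, 0.088, 0.0, 0.0]
contact_force: [0.6, -0.9, -3.5]
opening: 54.9
finger_force: 47.9
```

```bash
python3 - <<'E'
from h import *
np.set_printoptions(precision=2,suppress=True)
for i in range(3):
    grab('wrist','w8'); s=bot.sense(); print(s['tool_pos'],s['contact_force'],s['torque'])
E
```

```text
[ 455.87 -192.25  195.32] [ 1.11 -0.6  -4.13] [ 0.04 -0.01 -0.02]
[ 455.9  -192.2   195.21] [-0.   -0.04 -4.3 ] [ 0.03 -0.03 -0.06]
[ 455.91 -192.17  195.16] [-0.59 -0.16 -3.55] [ 0.02 -0.02  0.02]
```

Call:
jog_arm:
  jaw: [1,1,1,1,1]
  xyz:
    - [-0.025,-0.0045,0.0125]
    - [-0.049,-0.009,0.025]
    - [-0.074,-0.013,0.039]
    - [-0.074,-0.013,0.039]
    - [-0.074,-0.013,0.039]
  rot:
    - [0,0,0]
    - [0,0,0]
    - [0,0,0]
    - [0,0,0]
    - [0,0,0]

```text
clock: 12.25
tool_pos: [448.4, -193.6, 199.2]
tcp_rot: [0.996, 0.088, 0.0, 0.0]
contact_force: [0.4, -0.5, -2.9]
opening: 55.1
finger_force: 48.0
```

```bash
python3 - <<'E'
from h import *
np.set_printoptions(precision=2,suppress=True)
for i in range(4):
    grab('wrist','w9'); s=bot.sense(); print(s['tool_pos'],s['contact_force'],s['torque'])
E
```

```text
[ 448.5  -193.54  199.18] [-0.43  0.76 -2.61] [ 0.01  0.04 -0.  ]
[ 448.51 -193.51  199.11] [-0.15 -1.18 -2.39] [-0.02 -0.04 -0.  ]
[ 448.5  -193.48  199.05] [-0.75  0.03 -3.05] [ 0.05 -0.02  0.  ]
[ 448.52 -193.44  199.  ] [ 0.65  0.97 -3.3 ] [ 0.01 -0.02  0.01]
```

Call:
jog_arm:
  jaw: [1,1,1,1,1,1,1,1,1,1,1,1]
  xyz:
    - [-0.03,-0.005,0.018]
    - [-0.06,-0.011,0.035]
    - [-0.09,-0.016,0.051]
    - [-0.12,-0.021,0.067]
    - [-0.16,-0.028,0.085]
    - [-0.2,-0.035,0.105]
    - [-0.26,-0.046,0.14]
    - [-0.34,-0.06,0.2]
    - [-0.42,-0.074,0.3]
    - [-0.5,-0.088,0.4]
    - [-0.5,-0.088,0.4]
    - [-0.5,-0.088,0.4]
  rot:
    - [0,0,0]
    - [0,0,0]
    - [0,0,0]
    - [0,0,0]
    - [0,0,0]
    - [0,0,0]
    - [0,0,0]
    - [0,0,0]
    - [0,0,0]
    - [0,0,0]
    - [0,0,0]
    - [0,0,0]

```text
clock: 13.45
tool_pos: [398.5, -202.8, 239.9]
tcp_rot: [0.996, 0.088, 0.001, 0.001]
contact_force: [-0.4, 0.4, -3.3]
opening: 54.8
finger_force: 48.1
```

```bash
python3 - <<'E'
from h import *
np.set_printoptions(precision=2,suppress=True)
d=grab('wrist','w10'); s=bot.sense(); print(s['clock'],s['tool_pos'],s['contact_force'],s['torque'],s['joint_pos'])
t=grab('top','top2')
m=cv2.inRange(cv2.cvtColor(t['pixels'],cv2.COLOR_RGB2HSV),(105,150,60),(120,255,255));v,u=np.nonzero(m[170:250,140:230]);print('blue box',u.min()+140,u.max()+140,v.min()+170,v.max()+170)
c=max(cv2.findContours(m[170:250,140:230],cv2.RETR_EXTERNAL,2)[0],key=cv2.contourArea);print(cv2.minAreaRect(c))
E
```

```text
13.5 [ 398.42 -202.44  239.24] [ 0.73 -0.43 -3.17] [ 0.03 -0.01 -0.01] [-0.74 -0.11  1.93  0.    1.32  0.66]
blue box 160 207 188 234
((44.00527572631836, 40.75959777832031), (39.28125762939453, 40.30356216430664), 16.189208984375)
```

The pack is off the prong and clear. Next I carry it toward the caddy and stop beside it for a close look.

Call:
jog_arm:
  jaw: [1,1,1,1,1]
  xyz:
    - [0.08,0.2,0]
    - [0.17,0.42,0]
    - [0.26,0.65,0]
    - [0.36,0.88,0]
    - [0.36,0.88,0]
  rot:
    - [0,0,-0.004]
    - [0,0,-0.008]
    - [0,0,-0.012]
    - [0,0,-0.017]
    - [0,0,-0.017]

```text
clock: 13.97
tool_pos: [435.3, -110.6, 238.2]
tcp_rot: [0.999, 0.036, -0.0, -0.001]
contact_force: [0.5, -0.3, -3.8]
opening: 54.5
finger_force: 48.7
```

Call:
jog_arm:
  jaw: [1,1,1,1,1]
  xyz:
    - [0.08,0.2,0]
    - [0.17,0.42,0]
    - [0.26,0.65,0]
    - [0.36,0.88,0]
    - [0.36,0.88,0]
  rot:
    - [0,0,-0.004]
    - [0,0,-0.008]
    - [0,0,-0.012]
    - [0,0,-0.017]
    - [0,0,-0.017]

```text
clock: 14.38
tool_pos: [471.3, -23.1, 238.4]
tcp_rot: [1.0, -0.017, -0.0, -0.001]
contact_force: [-0.1, 0.4, -3.2]
opening: 55.0
finger_force: 49.3
```

Call:
jog_arm:
  jaw: [1,1,1,1,1]
  xyz:
    - [0.08,0.2,0]
    - [0.17,0.42,0]
    - [0.26,0.65,0]
    - [0.36,0.88,0]
    - [0.36,0.88,0]
  rot:
    - [0,0,-0.004]
    - [0,0,-0.008]
    - [0,0,-0.012]
    - [0,0,-0.017]
    - [0,0,-0.017]

```text
clock: 14.8
tool_pos: [507.4, 64.5, 238.5]
tcp_rot: [0.997, -0.071, -0.0, -0.001]
contact_force: [-0.6, 0.1, -3.2]
opening: 54.4
finger_force: 49.8
```

Call:
jog_arm:
  jaw: [1,1,1,1,1,1]
  xyz:
    - [0.08,0.2,0]
    - [0.17,0.42,0]
    - [0.26,0.65,0]
    - [0.36,0.83,0]
    - [0.36,0.83,0]
    - [0.36,0.83,0]
  rot:
    - [0,0,-0.004]
    - [0,0,-0.008]
    - [0,0,-0.012]
    - [0,0,-0.018]
    - [0,0,-0.018]
    - [0,0,-0.018]

```text
clock: 15.3
tool_pos: [542.4, 144.7, 238.1]
tcp_rot: [0.992, -0.127, -0.001, 0.0]
contact_force: [-0.9, -0.7, -3.7]
opening: 54.6
finger_force: 50.1
```

```bash
python3 - <<'E'
from h import *
np.set_printoptions(precision=3,suppress=True)
d=grab('wrist','w11'); s=bot.sense(); M=R.from_quat(s['tcp_rot']).as_matrix(); print(s['clock'],s['tool_pos'],np.arctan2(M[1,0],M[0,0]),s['contact_force'])
p=d['pixels'][:,:,::-1]
cv2.imwrite('pics/w11c.png',cv2.resize(p[60:420,0:480],(800,600),interpolation=cv2.INTER_CUBIC))
E
```

```text
15.35 [542.059 144.062 238.13 ] -0.2548851582224247 [-1.088 -0.926 -3.167]
```

View pics/w11c.png

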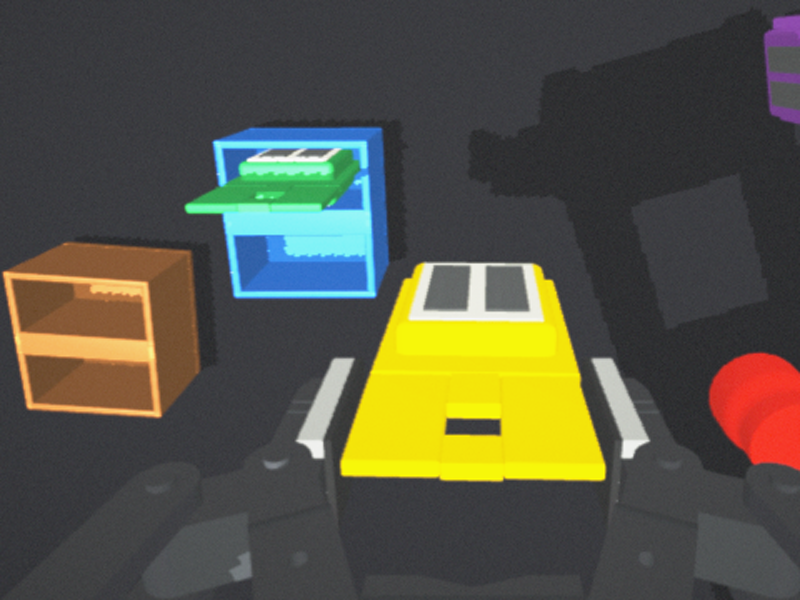

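The blue caddy's rim corners in the crop are (214,142), (367,141), (377,297) and (235,297). The pack is held straight with its top edge at v≈470. I'll compute the bay centre.

```bash
python3 - <<'E'
from h import *
np.set_printoptions(precision=2,suppress=True)
d=load('w11'); f=lambda x,y:((x+.5)/1.6667-.5,60+(y+.5)/1.6667-.5)
Q=np.array([plane(d,*f(*p),55) for p in[(214,142),(236,297),(377,297),(367,141)]]);print(Q[:,:2],'ctr',Q.mean(0))
e=Q[0]-Q[1]+Q[3]-Q[2];g=Q[0]-Q[3]+Q[1]-Q[2];print(np.linalg.norm(e)/2,np.linalg.norm(g)/2,np.arctan2(e[1],e[0]),np.arctan2(-g[0],g[1]))
y=-.258;print('bay',Q.mean(0)-22.5*np.array([np.cos(y),np.sin(y),0]))
# pack bearing: top edge corners (342,470),(604,478) at z~238.1+16
a,b=plane(d,*f(342,474),254),plane(d,*f(604,478),254);print('pack top mid',(a+b)/2,np.linalg.norm(a-b))
E
```

```text
[[612.52 257.37]
 [532.2  277.48]
 [513.13 204.05]
 [594.01 183.92]] ctr [562.96 230.71  55.  ]
83.06987329866956 75.80710735608059 -0.24459060779214337 -0.25056701618406685
bay [541.21 236.45  55.  ]
pack top mid [539.86 144.1  254.  ] 55.22442587402045
```

```bash
python3 - <<'E'
from h import *
np.set_printoptions(precision=1,suppress=True)
d=load('w11'); s0=np.array([542.06,144.06,238.13]); y=-.2549
X=np.array([np.cos(y),np.sin(y),0]);Y=np.array([-np.sin(y),np.cos(y),0])
g=lambda q:((np.array(q)+.5)*1.6667-.5)-np.array([0,100])
for n,p in dict(topf=(-2,28,16),topb=(2,28,16),topfR=(-2,-28,16),bulgetop=(13,23,-32),bulgebot=(13,23,-88),bulgebotR=(13,-23,-88),platebot=(2,28,-94),holeTop=(-2,6.5,6),holeBot=(2,6.5,-7)).items():
    print(n,g(proj(d,s0+p[0]*X+p[1]*Y+[0,0,p[2]])))
m=cv2.inRange(cv2.cvtColor(d['pixels'],cv2.COLOR_RGB2HSV),(20,120,60),(35,255,255))
for u in(285,): print('yellow rows col',np.array(np.nonzero(m[:,u])[0])[[0,-1]]*1.6667-100, [r for r in np.nonzero(np.diff(m[:,u].astype(int)))[0]*1.6667-100])
gg=d['pixels'][:,245].astype(int); print([(round(r*1.667-100),gg[r].tolist()) for r in range(212,252,2)])
E
```

```text
topf [337.7 475.8]
topb [336.4 459.8]
topfR [603.8 475.9]
bulgetop [387.9 316.7]
bulgebot [407.8 253.4]
bulgebotR [534.5 253.5]
platebot [397.1 276. ]
holeTop [442.  446.8]
holeBot [444.2 400.2]
yellow rows col [321.7 480. ] [np.float64(320.0084), np.float64(418.3437), np.float64(433.34400000000005), np.float64(480.01160000000004)]
[(253, [57, 60, 63]), (257, [62, 63, 65]), (260, [64, 63, 66]), (263, [61, 62, 67]), (267, [63, 61, 64]), (270, [59, 59, 65]), (273, [59, 60, 64]), (277, [101, 90, 62]), (280, [243, 227, 10]), (283, [243, 228, 10]), (287, [242, 224, 10]), (290, [242, 224, 10]), (293, [242, 224, 10]), (297, [243, 226, 10]), (300, [243, 227, 10]), (303, [244, 228, 10]), (307, [244, 230, 21]), (310, [244, 230, 65]), (313, [244, 233, 120]), (317, [244, 238, 168])]
```

```bash
cat > pk.py <<'E'
from h import *
np.set_printoptions(precision=2,suppress=True)
def pack(d,tz,y):
    m=cv2.inRange(cv2.cvtColor(d['pixels'],cv2.COLOR_RGB2HSV),(20,120,60),(35,255,255)); m[:150]=0
    X=np.array([np.cos(y),np.sin(y),0])
    vb,vt=[],[]
    for u in range(255,318,3):
        c=np.nonzero(m[:,u])[0]; vb.append(c.min()-.5) if 0 else vt.append(c.max()+.5)
    br=d['pixels'].max(2).astype(int)
    for u in range(255,318,3): vb.append(np.nonzero(br[200:300,u]>160)[0][0]+199.5)
    vb,vt=np.median(vb),np.median(vt)
    ub=np.nonzero(m[int(vb)+3])[0][[0,-1]]; ut=np.nonzero(m[int(vt)-2])[0][[0,-1]]
    B=plane(d,ub.mean(),vb,tz-88)-13*X; T=plane(d,ut.mean(),vt,tz+16)+2*X
    print('px',vb,vt,ub,ut); return B,T
if __name__=='__main__':
    B,T=pack(load('w11'),238.13,-.255); print('bottom',B,'top',T)
E
python3 pk.py
```

```text
px 217.5 348.5 [249 324] [226 363]
bottom [537.95 142.61 150.13] top [539.66 140.23 254.13]
```

The pack hangs with about 0.03 rad of pitch (bottom toward −x). I'll correct the pitch and move over the bay.

Call:
jog_arm:
  jaw: [1,1,1,1,1,1,1,1,1]
  xyz:
    - [0,0.2,0]
    - [0,0.4,0]
    - [0,0.6,0]
    - [0,0.8,0]
    - [0.003,0.933,0]
    - [0.003,0.933,-0.15]
    - [0.003,0.933,-0.2]
    - [0.003,0.933,-0.2]
    - [0.003,0.933,-0.2]
  rot:
    - [0,0,0]
    - [0,0,0]
    - [-0.0012,-0.0046,0.001]
    - [-0.0012,-0.0046,0.001]
    - [-0.0012,-0.0046,0.001]
    - [-0.0012,-0.0046,0.001]
    - [-0.0012,-0.0046,0.001]
    - [-0.0012,-0.0046,0.001]
    - [-0.0012,-0.0046,0.001]

```text
clock: 16.1
tool_pos: [542.5, 236.9, 218.5]
tcp_rot: [0.992, -0.125, 0.014, 0.002]
contact_force: [0.8, -0.8, -3.4]
opening: 55.0
finger_force: 50.2
```

```bash
python3 - <<'E'
from pk import *
for i in range(2): grab('wrist','w12')
d=grab('wrist','w12'); s=bot.sense(); M=R.from_quat(s['tcp_rot']).as_matrix(); y=np.arctan2(M[1,0],M[0,0]); print(s['clock'],s['tool_pos'],y,M[:,2],s['contact_force'])
B,T=pack(d,s['tool_pos'][2],y);print(B,T)
hsv=cv2.cvtColor(d['pixels'],cv2.COLOR_RGB2HSV)
m=cv2.inRange(hsv,(95,120,60),(125,255,255)); 
for v in range(60,300,12):
    c=np.nonzero(m[v])[0]
    if len(c): print(v,c[0],c[-1],len(c))
for X in [(42,38),(-42,38),(-42,-38),(42,-38),(7,-38),(-7,-38)]:
    yy=-.248; print(X,proj(d,np.array([563+X[0]*np.cos(yy)-X[1]*np.sin(yy),230.7+X[0]*np.sin(yy)+X[1]*np.cos(yy),55])))
E
```

```text
16.25 [543.29 237.43 219.71] -0.25110898377854185 [ 0.03 -0.01 -1.  ] [-0.56  0.03 -3.34]Traceback (most recent call last):
  File "<stdin>", line 4, in <module>
  File "pk.py", line 12, in pack
    ub=np.nonzero(m[int(vb)+3])[0][[0,-1]]; ut=np.nonzero(m[int(vt)-2])[0][[0,-1]]
       ~~~~~~~~~~~~~~~~~~~~~~~~~~~^^^^^^^^
IndexError: index 0 is out of bounds for axis 0 with size 0
```

```bash
cat > q.py <<'E'
from h import *
np.set_printoptions(precision=2,suppress=True)
def rep(d,tool,y):
    hsv=cv2.cvtColor(d['pixels'],cv2.COLOR_RGB2HSV)
    m=cv2.inRange(hsv,(20,120,60),(35,255,255)); X=np.array([np.cos(y),np.sin(y),0]);Y=np.array([-np.sin(y),np.cos(y),0])
    c=max(cv2.findContours(m,cv2.RETR_EXTERNAL,1)[0],key=cv2.contourArea)[:,0]
    vb=c[:,1].min()-.5; near=c[c[:,1]<vb+3]; ub=[near[:,0].min()-.5,near[:,0].max()+.5]
    B=plane(d,np.mean(ub),vb,tool[2]-88)-13*X
    print('bulge bottom px',vb,ub,'centre',B,'rel tool X,Y',(B-tool)@X,(B-tool)@Y)
    b=cv2.inRange(hsv,(95,120,60),(125,255,255))
    for v in range(20,int(vb)+60,8):
        k=np.nonzero(b[v])[0]
        if len(k)>5: print(v,k[0],k[-1],len(k),end=' | ')
    yy=-.248;print()
    for p in [(42,38),(-42,38),(-42,-38),(42,-38),(7,-38),(-7,-38)]:
        print(p,proj(d,np.array([563+p[0]*np.cos(yy)-p[1]*np.sin(yy),230.7+p[0]*np.sin(yy)+p[1]*np.cos(yy),55])),end=' ')
E
python3 - <<'E'
from q import *
rep(load('w12'),np.array([543.29,237.43,219.71]),-.251)
E
```

```text
bulge bottom px 217.5 [np.float64(249.5), np.float64(323.5)] centre [541.51 234.6  131.71] rel tool X,Y -1.0210738144405593 -3.1871354063593555
124 234 332 99 | 132 233 333 46 | 140 233 332 32 | 148 234 332 25 | 156 234 332 12 | 164 234 331 6 | 172 234 331 71 | 180 235 331 70 | 188 235 330 61 | 196 235 330 34 | 204 236 330 87 | 212 236 329 91 | 220 236 329 12 | 
(42, 38) [234.12 124.76] (-42, 38) [238.31 228.29] (-42, -38) [329.45 228.04] (42, -38) [333.12 124.47] (7, -38) [331.51 169.72] (-7, -38) [330.9  186.95]
```

The caddy projection matches the image. The pack's lower part needs only (−0.3, +1.6) mm, so I descend.

Call:
jog_arm:
  jaw: [1,1,1,1,1,1,1,1]
  xyz:
    - [-0.003,0.016,-0.1]
    - [-0.003,0.016,-0.2]
    - [-0.003,0.016,-0.32]
    - [-0.003,0.016,-0.45]
    - [-0.003,0.016,-0.55]
    - [-0.003,0.016,-0.6]
    - [-0.003,0.016,-0.6]
    - [-0.003,0.016,-0.6]
  rot:
    - [0,0,0]
    - [0,0,0]
    - [0,0,0]
    - [0,0,0]
    - [0,0,0]
    - [0,0,0]
    - [0,0,0]
    - [0,0,0]

```text
clock: 16.92
tool_pos: [542.4, 239.6, 158.6]
tcp_rot: [0.992, -0.125, 0.014, 0.002]
contact_force: [0.3, -0.8, -2.4]
opening: 55.0
finger_force: 50.2
```

```bash
python3 - <<'E'
from q import *
for i in range(2): grab('wrist','w13')
s=bot.sense();d=grab('wrist','w13'); M=R.from_quat(s['tcp_rot']).as_matrix(); y=np.arctan2(M[1,0],M[0,0]); print(s['clock'],s['tool_pos'],y,s['contact_force'])
rep(d,s['tool_pos'],y)
E
```

```text
17.0167 [543.07 239.8  159.73] -0.25026294537855726 [-0.22 -1.22 -2.92]
bulge bottom px 217.5 [np.float64(249.5), np.float64(322.5)] centre [541.45 237.45  71.73] rel tool X,Y -0.9931351049978568 -2.6710162479514326
124 236 336 101 | 140 225 349 52 | 148 225 348 40 | 156 225 348 33 | 164 226 347 19 | 172 226 347 7 | 188 227 346 67 | 196 227 346 112 | 204 227 345 109 | 212 228 345 83 | 220 228 345 38 | 228 229 344 21 | 236 229 344 16 | 244 229 343 10 | 252 229 343 7 | 
(42, 38) [225.77 129.07] (-42, 38) [231.59 255.96] (-42, -38) [343.69 255.78] (42, -38) [349.94 128.83] (7, -38) [347.17 184.91] (-7, -38) [346.13 206.02]
```

Call:
jog_arm:
  jaw: [1,1,1,1,1,1,1,1,1]
  xyz:
    - [0,-0.01,-0.03]
    - [0,-0.01,-0.06]
    - [0,-0.01,-0.1]
    - [0,-0.01,-0.13]
    - [0,-0.01,-0.16]
    - [0,-0.01,-0.19]
    - [0,-0.01,-0.22]
    - [0,-0.01,-0.25]
    - [0,-0.01,-0.25]
  rot:
    - [0,0,0]
    - [0,0,0]
    - [0,0,0]
    - [0,0,0]
    - [0,0,0]
    - [0,0,0]
    - [0,0,0]
    - [0,0,0]
    - [0,0,0]

```text
clock: 17.82
tool_pos: [542.0, 238.5, 133.1]
tcp_rot: [0.992, -0.125, 0.014, 0.002]
contact_force: [-0.0, 0.0, -2.6]
opening: 55.0
finger_force: 50.3
```

Call:
jog_arm:
  jaw: [1,1,1,1,1,1,1,1,1]
  xyz:
    - [0,0,-0.03]
    - [0,0,-0.06]
    - [0,0,-0.1]
    - [0,0,-0.13]
    - [0,0,-0.16]
    - [0,0,-0.19]
    - [0,0,-0.22]
    - [0,0,-0.25]
    - [0,0,-0.25]
  rot:
    - [0,0,0]
    - [0,0,0]
    - [0,0,0]
    - [0,0,0]
    - [0,0,0]
    - [0,0,0]
    - [0,0,0]
    - [0,0,0]
    - [0,0,0]

```text
clock: 18.57
tool_pos: [542.0, 238.5, 108.2]
tcp_rot: [0.992, -0.125, 0.014, 0.002]
contact_force: [-0.4, -0.1, -2.8]
opening: 54.8
finger_force: 50.3
```

Call:
jog_arm:
  jaw: [1,1,1,1,1,1]
  xyz:
    - [0,0,-0.01]
    - [0,0,-0.025]
    - [0,0,-0.04]
    - [0,0,-0.05]
    - [0,0,-0.06]
    - [0,0,-0.06]
  rot:
    - [0,0,0]
    - [0,0,0]
    - [0,0,0]
    - [0,0,0]
    - [0,0,0]
    - [0,0,0]

```text
clock: 19.07
tool_pos: [542.3, 238.6, 102.8]
tcp_rot: [0.992, -0.125, 0.015, 0.002]
contact_force: [-0.1, -0.6, -2.5]
opening: 54.9
finger_force: 50.3
```

Bottom about 4 mm above the floor. Feeling for it in small steps.

Call:
jog_arm:
  jaw: [1,1,1,1,1,1]
  xyz:
    - [0,0,-0.007]
    - [0,0,-0.014]
    - [0,0,-0.021]
    - [0,0,-0.028]
    - [0,0,-0.028]
    - [0,0,-0.028]
  rot:
    - [0,0,0]
    - [0,0,0]
    - [0,0,0]
    - [0,0,0]
    - [0,0,0]
    - [0,0,0]

```text
clock: 19.57
tool_pos: [542.4, 238.6, 100.2]
tcp_rot: [0.992, -0.125, 0.015, 0.002]
contact_force: [0.6, -0.0, -2.8]
opening: 54.5
finger_force: 50.3
```

Call:
jog_arm:
  jaw: [1,1,1]
  xyz:
    - [0,0,-0.005]
    - [0,0,-0.01]
    - [0,0,-0.01]
  rot:
    - [0,0,0]
    - [0,0,0]
    - [0,0,0]

```text
clock: 19.82
tool_pos: [542.4, 238.7, 99.1]
tcp_rot: [0.992, -0.125, 0.015, 0.002]
contact_force: [0.8, 0.3, -4.0]
opening: 54.4
finger_force: 50.3
```

Call:
jog_arm:
  jaw: [1,1,1]
  xyz:
    - [0,0,-0.005]
    - [0,0,-0.01]
    - [0,0,-0.01]
  rot:
    - [0,0,0]
    - [0,0,0]
    - [0,0,0]

```text
clock: 20.07
tool_pos: [542.9, 238.6, 98.9]
tcp_rot: [0.992, -0.125, 0.015, 0.002]
contact_force: [-2.1, -0.7, 2.5]
opening: 54.8
finger_force: 50.8
```

On the floor, so I release.

Call:
jog_arm:
  jaw: [0.6,0.4,0.2,0,-0.3,-0.6,-0.6,-0.6,-0.6]
  xyz:
    - [0,0,0]
    - [0,0,0]
    - [0,0,0]
    - [0,0,0]
    - [0,0,0]
    - [0,0,0]
    - [0,0,0]
    - [0,0,0]
    - [0,0,0]
  rot:
    - [0,0,0]
    - [0,0,0]
    - [0,0,0]
    - [0,0,0]
    - [0,0,0]
    - [0,0,0]
    - [0,0,0]
    - [0,0,0]
    - [0,0,0]

```text
clock: 20.82
tool_pos: [542.3, 238.7, 97.9]
tcp_rot: [0.992, -0.125, 0.015, 0.002]
contact_force: [0.1, 0.6, -0.1]
opening: 68.5
finger_force: 0.0
```

Call:
jog_arm:
  jaw: [-0.6,-0.6,-0.6,-0.6,-0.6,-0.6,-0.6,-0.6]
  xyz:
    - [0,0,0.1]
    - [0,0,0.25]
    - [0,0,0.4]
    - [0,0,0.6]
    - [0,0,0.8]
    - [0,0,1]
    - [0,0,1]
    - [0,0,1]
  rot:
    - [0,0,0]
    - [0,0,0]
    - [0,0,0]
    - [0,0,0]
    - [0,0,0]
    - [0,0,0]
    - [0,0,0]
    - [0,0,0]

```text
clock: 21.48
tool_pos: [543.4, 238.9, 200.2]
tcp_rot: [0.992, -0.125, 0.017, 0.001]
contact_force: [-0.8, 0.0, 0.2]
opening: 68.0
finger_force: 0.0
```

```bash
python3 - <<'E'
from q import *
s=bot.sense();d=grab('wrist','w14'); M=R.from_quat(s['tcp_rot']).as_matrix(); y=-.25; print(s['clock'],s['tool_pos'],s['opening'],s['contact_force'])
hsv=cv2.cvtColor(d['pixels'],cv2.COLOR_RGB2HSV); m=cv2.inRange(hsv,(20,120,60),(35,255,255))
c=max(cv2.findContours(m,cv2.RETR_EXTERNAL,1)[0],key=cv2.contourArea)[:,0]; vt=c[:,1].max()+.5; n=c[c[:,1]>vt-3]
a,b=plane(d,n[:,0].min()-.5,vt,115),plane(d,n[:,0].max()+.5,vt,115); X=np.array([np.cos(y),np.sin(y),0])
print(a,b,np.linalg.norm(a-b),'centre',(a+b)/2+2*X,'want 541.2 236.2')
t=grab('top','top3'); o=cv2.cvtColor(load('top')['pixels'],cv2.COLOR_RGB2HSV); h=cv2.cvtColor(t['pixels'],cv2.COLOR_RGB2HSV)
for k,lo,hi in(('green',(50,120,50),(75,255,255)),('jar',(0,200,120),(4,255,255))):
    print(k,[cv2.moments(cv2.inRange(q,lo,hi),True) and [round(cv2.moments(cv2.inRange(q,lo,hi),True)[z]/cv2.moments(cv2.inRange(q,lo,hi),True)['m00'],1) for z in('m10','m01')] for q in(o,h)])
df=np.abs(load('top')['pixels'].astype(int)-t['pixels']).max(2)>60
print('changed px grey area',df[180:215,410:465].sum(),'brush',df[95:180,280:310].sum())
E
```

```text
21.4833 [543.45 238.95 200.17] 68.02211248159212 [-0.77  0.01  0.23]
[551.49 261.61 115.  ] [537.8  207.84 115.  ] 55.47891716720176 centre [546.59 234.23 115.  ] want 541.2 236.2
green [[182.8, 198.9], [184.3, 199.5]]
jar [[288.9, 295.7], [289.2, 295.6]]
changed px grey area 0 brush 0
```

```bash
python3 -c "
from h import *
print(bot.sign_off())"
```

```text
the job is handed in; nothing more can be done
None
```

The yellow pack is off its prong, standing hole-up in the caddy's front bay, and let go. It leans back slightly (about 0.05–0.1 rad, within the 0.2 limit), and the job was handed in at about 21.5 s, with the judge returning no verdict.

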